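# Load the red rock specimen flush into the scanner holder

## Robot

A 7-joint arm with a two-finger parallel gripper is mounted at the origin on the work surface. World frame = base frame: x ahead of the robot, y to its left, z up, the work surface at z = 0. Lengths are in m, angles in degrees, forces in N, time in s.
With the tool pointing down it reaches from about 0.425 to 0.875 m from the base axis. Payload 9.9 kg.
Tool frame: the origin (TCP) lies at the very end of the fingers, on their centre line; the grasp point (between the pads) lies 19 mm behind it (arm.pinch_z is the z of the grasp point in the tool frame, in m); z points along the fingers, y is the line along which they close (so a half turn about z gives the same grasp; the last joint's range is limited). The gripper opens to 85 mm and grips with 20 to 120 N. Pads are 22 mm wide; open, the fingers measure 114 mm over their backs; the gripper's body (76 mm by 85 mm) begins 54 mm behind the grasp point. The pads swing forward as they close: fully open they stand 13 mm farther back than shut.
Start: joints at [58.74, 32.985, 1.427, 82.34, -0.859, 64.687, -3.237], TCP at [0.301, -0.604, 0.231] pointing down, gripper open.
Joint ranges: [-157.87, 157.87], [-19.46, 123.44], [-87.15, 90], [11.01, 140.99], [-62.26, 242.26], [9.8, 113.94], [-161.44, 161.44]. Speed limits (degrees/s): [127.2, 127.2, 172.46, 172.46, 180, 180, 180].

## Interface

Orientations are given as a 3x3 rotation matrix whose columns are the frame's x, y, z axes.
In Python, from station import status, eyes, finish_job, arm gives the robot as it stands.
- The arm moves only by the tool play_rows, never from a script. Its argument "series" is a list of rows, each an object of numbers: "tx", "ty", "tz": the shift along the tool's x, y, z in m; "turn": the turn about the tool's z in degrees. In form: [{"tx": .., "ty": .., "tz": .., "turn": ..}, ...]. A call has 1 to 8 rows; each row shifts and turns the commanded pose from where the row before left it, along the tool's axes as they then stand; what a row does not reach is not made up. A row lasts 1/8 s, in which the tool goes at most 62.5 mm and 10.7 degrees, less where a joint would pass 70% of its speed; a pose out of reach is approached as far as the arm can. A call with a gripper value outside its range is refused whole. "hand" is the finger opening in m, from 0 to 0.0854, set as the call begins (left out, the last holds). The fingers move at their own pace and stop on an object; the grip force is fixed at half the most. Time passes only in rows, so rows that do not move let the fingers close. It gives the time, the measured TCP pose, the force, the opening and the grip force at its end, in the units of the state.
- status.state(): the state, without advancing time (a new reading comes with each control period).
- eyes.read_camera(name): name is "scene" or "top" or "wrist"; returns a dict with "color" (420x560x3 uint8, blue, green, red), "range_z" (420x560 float32, m along the optical axis (not along the pixel's ray), 0 where there is no reading), "K" (3x3 intrinsics, pixels), "R" (3x3) and "t" (3): a world point X has camera coordinates R X + t; the wrist camera has in their place "mount" (4x4, takes a point from camera to tool coordinates, whose origin is the TCP and whose axes are the flange's). Camera axes: x right, y down, z forward; pixel columns grow to the right and rows downward; lengths in m; the calibration is good to about 2 mm. A picture is of the moment at which its call begins: read the wrist's pose just before it.
- finish_job(): hands the job in; it is judged then, once.
The state is a dict: "time_s": time; "qpos": joint angles; "joint_vel": joint speeds; "joint_torque": joint torques, N m; "tool_pos": TCP position; "tcp_rot": TCP orientation; "ft_force": force on the tool from outside, world axes, zero at the start; "ft_torque": the same for the moment, N m; "gripper_width": opening from 0.0 (shut) to 1.0 (fully open); "grip_force": force on a finger pad.
Only numpy, scipy, OpenCV 4.12 (cv2) and the standard library are available. Lean on these libraries where they do the work, as an engineer would, in place of code of your own. Each camera call takes 0.05 s, during which the arm holds its last target. There are 200 camera calls.

## Task

Take the reddish rock block out of its bay in the sloped green bin, set it into the matching rectangular recess of the aluminium specimen holder, and press it down until its top is flush with the holder's top face. Leave the other two rock blocks in their bays, do not disturb the hammer, beaker or loose rock, and let go at the end.

Things in the scene. Friction and masses are not known exactly. Their poses are not given: they have to be found in the camera images.
- bin: fixed green bin, 155 deep (x) x 320 wide (y) mm, at most 95 high. Its tray slopes 20 degrees, low side at its -x (robot side). Three open-topped bays 100 wide, centred at y = -105, 0, 105, a block within 5 of the middle of each, lower end near the front lip. Dividers 5 thick, 22 high, lip and rear wall 26 high, square to the sloping floor. Origin: underside centre, on the table; z up
- red_block: sawn red granite (brick red, dark and pink flecks) block, 100 x 40 x 40 mm, 0.43 kg, lying in one of the three bays (any) flat on its sloping floor: x (long axis) points up the slope, z (out of its upper face) is tilted 20 degrees from vertical towards the bin's -x. Origin: centre of its underside
- red_block_center (a point): the centre of the red block's volume, 20 mm above its underside along its z; axes as the block's
- pale_block_center (a point): centre of the sawn cream limestone block, 100 x 40 x 40 mm, 0.43 kg, lying in one of the three bays (any) flat on its sloping floor: x (long axis) points up the slope, z (out of its upper face) is tilted 20 degrees from vertical towards the bin's -x. To be left there
- dark_block_center (a point): centre of the sawn dark grey basalt block, 100 x 40 x 40 mm, 0.43 kg, lying in one of the three bays (any) flat on its sloping floor: x (long axis) points up the slope, z (out of its upper face) is tilted 20 degrees from vertical towards the bin's -x. To be left there
- holder: fixed aluminium specimen holder, a block 170 x 110 x 60 mm (x, y, z) with a blue stripe on its two long sides. In its top is a rectangular recess 108 mm long (x) and 48 mm wide (y), so the block has 4 mm of play on each side; it may go in either way round. Origin: centre of its underside, z up
- holder_mouth (a point): centre of the recess's mouth, in the plane of the holder's top face, 60 mm above the table; axes as the holder's
- plate (a joint): black lift plate, the recess's floor; slides straight down. Value: metres pressed down; its top is 18 mm below the holder's top face at 0, 40 mm below at 0.022, its stop (a 40 mm block is then flush). Starts at 0 to 0.004. Friction, no spring: it stays where left, carries the block's weight (block stands 18 to 22 mm proud); 5 to 10 N more on the block push it down
- hammer: hammer with red handle and steel head, 280 mm long, lying on the table to the robot's right of the holder; bystander. Origin: near its middle on the table
- beaker: white plastic beaker, 70 mm across, 90 mm high, standing beyond the holder; bystander. Origin: centre of its underside
- rock: grey rough rock, 110 mm across, 55 mm high, on or near a sheet of paper beyond the holder and the bin; bystander. Origin: centre of its underside
Not all that is in view belongs to the job. Of the things like the red_block, leave any that is turquoise; of the rest the smaller one is meant. There is more than one size of the holder; the job needs the smaller.

How it is judged:
By the outcome, as a careful person would: the job done as asked, in the order asked, and still so for the second after the job is handed in, with the robot touching nothing.
It also fails if it takes over 46 s, if anything falls off the work surface, if the arm or the gripper's body presses on something with over 40 N, if the wrist force passes 120 N, or if a joint passes its speed limit or range.

## Working session

There is one attempt and no reset: what is moved stays moved. The work goes in short steps, Python scripts to look and compute and a tool call to move; the robot and the scene stay as the last step left them, time stands still between calls to the robot, and variables do not carry over. Pictures are saved under pics/ and viewed, at most 10 in all, crops included, and the job is handed in when it is done.

Besides the shell and the picture viewer there is one more tool, called after "Call:" by a JSON object that holds its "fn" and its "kwargs", one argument or row to a line. play_rows: Moves the arm, as the interface text tells. Its arguments: {"type":"object","properties":{"series":{"type":"array"},"hand":{"type":"number"}},"required":["series"]}

```bash
ls; mkdir -p pics; python3 - <<'E'
from station import status, eyes, arm
import cv2,numpy as np,pickle
print(status.state()); print(arm.pinch_z)
d={}
for n in("scene","top"):
    c=eyes.read_camera(n);d[n]=c;cv2.imwrite(f"pics/{n}0.png",c["color"]);print(n,c["K"],c["R"],c["t"])
pickle.dump(d,open("d0.pkl","wb"))
E
```

```text
pics
{'time_s': 0.0, 'qpos': array([58.73829997, 33.03220175,  1.42272741, 82.38758626, -0.8614579 ,
       64.68801631, -3.23591571]), 'joint_vel': array([ 0.00246972,  0.08405561,  0.03583882,  0.02231155, -0.01190564,
        0.12816096, -0.05179865]), 'joint_torque': array([ 5.43358947e-04, -7.65769958e+01,  2.25031234e+00, -2.85967380e+01,
        1.51547586e-02,  1.29620510e-02, -3.64354786e-07]), 'tool_pos': array([ 0.3005742 , -0.60385358,  0.23044066]), 'tcp_rot': array([[ 8.95220022e-01,  4.45623687e-01, -8.00916333e-04],
       [ 4.45624404e-01, -8.95218772e-01,  1.49695987e-03],
       [-4.99145569e-05, -1.69701632e-03, -9.99998559e-01]]), 'ft_force': array([-1.21191672, -0.39494418, -0.32449047]), 'ft_torque': array([-0.03252269,  0.01809893,  0.03496749]), 'grip_force': 0.0, 'gripper_width': 0.9951318012540941}
-0.0187
scene [[537.01610254   0.         286.2145764 ]
 [  0.         537.01610254 206.58455795]
 [  0.           0.           1.        ]] [[ 0.60599099  0.79546697 -0.0026857 ]
 [ 0.64474333 -0.49314083 -0.58405322]
 [-0.46591947  0.35219941 -0.81171092]] [-0.37431976 -0.30836337  2.13822177]
top [[453.16829238   0.         277.33972425]
 [  0.         453.16829238 206.89553691]
 [  0.           0.           1.        ]] [[ 0.01074415 -0.99984159  0.01418979]
 [-0.99595595 -0.01196609 -0.08904248]
 [ 0.08919817 -0.01317572 -0.99592675]] [0.01970654 0.55633425 1.41591866]
```

View pics/scene0.png

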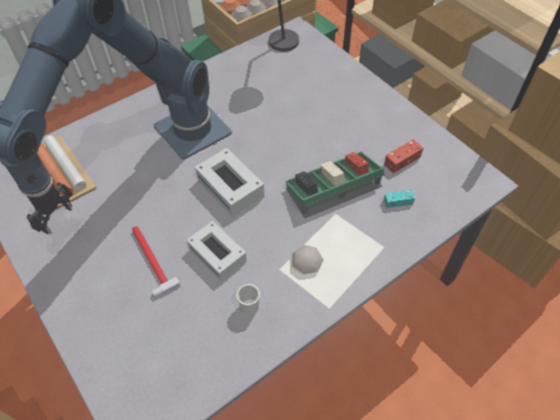

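View pics/top0.png

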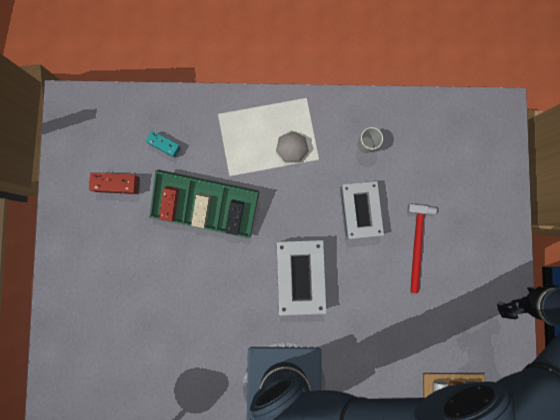

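The top view shows these red-block candidates: red in the bin (168,204), a larger red one on the table (114,182) and a turquoise one (163,143). The one in the bin fits, being the smaller non-turquoise block and lying in a bay. There are two holders, a small one (362,209) and a large one (301,277), and the small one is meant. I'll enlarge to confirm and measure.

```bash
cat > h.py <<'E'
import numpy as np,cv2,pickle
def cloud(c):
    h,w=c["range_z"].shape;u,v=np.meshgrid(np.arange(w),np.arange(h));z=c["range_z"]
    P=np.dstack([(u-c["K"][0,2])*z/c["K"][0,0],(v-c["K"][1,2])*z/c["K"][1,1],z])
    return (P-c["t"])@c["R"]
def pix(c,X):
    p=(np.atleast_2d(X)@c["R"].T+c["t"])@c["K"].T
    return p[:,:2]/p[:,2:]
E
python3 - <<'E'
from h import *
d=pickle.load(open("d0.pkl","rb"))
c=d["top"];P=cloud(c);im=c["color"].astype(int)
A=cv2.resize(c["color"][125:245,85:265],None,fx=4,fy=4,interpolation=cv2.INTER_CUBIC)
B=cv2.resize(c["color"][175:245,335:391],(384,480),interpolation=cv2.INTER_CUBIC)[:, :]
cv2.imwrite("pics/crop.png",cv2.resize(A,(720,480))); cv2.imwrite("pics/cropB.png",B)
red=(im[...,2]>1.7*im[...,1])&(im[...,2]>70)
for nm,(u0,u1,v0,v1) in dict(bin=(155,182,180,228),big=(85,142,165,200)).items():
    m=np.zeros(red.shape,bool);m[v0:v1,u0:u1]=red[v0:v1,u0:u1]
    q=P[m];print(nm,len(q),q.mean(0),cv2.minAreaRect(q[:,:2].astype(np.float32)),q[:,2].min(),q[:,2].max())
    n=np.linalg.svd(q-q.mean(0))[2][2];print(n)
for nm,(u0,u1,v0,v1) in dict(small=(335,391,175,245),large=(270,335,230,322)).items():
    q=P[v0:v1,u0:u1].reshape(-1,3);z=q[:,2];print(nm,np.histogram(z,bins=np.arange(-.01,.12,.01)))
    t=q[(z>.05)&(z<.07)];print(t[:,2].mean(),cv2.minAreaRect(t[:,:2].astype(np.float32)))
    t=q[(z>.03)&(z<.05)];print(len(t),t.mean(0))
tm=P[330:340,100:180].reshape(-1,3);print('table',tm[:,2].mean())
bm=(im[...,1]>1.25*im[...,2])&(im[...,1]>1.1*im[...,0]);b=np.zeros(bm.shape,bool);b[165:242,145:262]=bm[165:242,145:262]
q=P[b];print('bin',cv2.minAreaRect(q[:,:2].astype(np.float32)),q[:,2].max())
E
```

```text
bin 394 [0.5564917  0.36349709 0.07354173] ((0.5565565228462219, 0.3639049828052521), (0.04068221151828766, 0.09466560930013657), 78.26289367675781) 0.049294535934164836 0.09654444570321749
[-0.34266784  0.0578281   0.93767514]
big 798 [0.62362419 0.54234263 0.05473704] ((0.6252081394195557, 0.5423796772956848), (0.14073389768600464, 0.05529060959815979), 88.30023193359375) 0.016388863601099108 0.06593380655499503
[-0.13428138  0.01416234  0.99084204]
small (array([918, 922,  43,  31, 259, 284, 761, 688,   1,   0,   0,   0]), array([-0.01,  0.  ,  0.01,  0.02,  0.03,  0.04,  0.05,  0.06,  0.07,
        0.08,  0.09,  0.1 ,  0.11]))
0.05977413330416751 ((0.5493545532226562, -0.2388351410627365), (0.1700134575366974, 0.1119810938835144), 6.555469989776611)
543 [ 0.54871094 -0.23499153  0.04017118]
large (array([1273, 1248,   59,   27,   17,  102,  697,   55, 2054,  422,    0,
          0]), array([-0.01,  0.  ,  0.01,  0.02,  0.03,  0.04,  0.05,  0.06,  0.07,
        0.08,  0.09,  0.1 ,  0.11]))
0.05502901613856771 ((0.33657556772232056, -0.04294776916503906), (0.19653178751468658, 0.13402977585792542), 2.503063440322876)
119 [ 0.32580178 -0.0440538   0.04604641]
table 0.007238910855482398
bin ((0.5518631935119629, 0.22135314345359802), (0.4008159637451172, 0.1597345918416977), 76.55104064941406) 1.4594090191017899
```

View pics/crop.png

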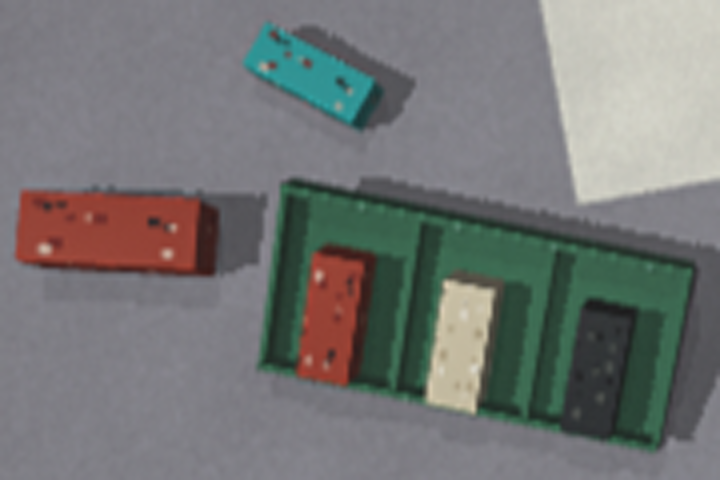

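View pics/cropB.png

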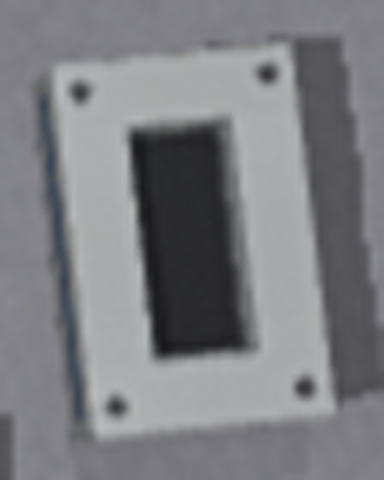

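The crops confirm it. The big red block measures about 140x55 mm and lies on the table. The 100x40 mm one lies in the bin's left bay, and the small holder measures 170x110 mm. I'm moving above the bin now.

Call:
{"fn": "play_rows", "kwargs": {
  "series": [
    {"tx":0.041,"ty":-0.0465,"tz":0},
    {"tx":0.041,"ty":-0.0465,"tz":0},
    {"tx":0.041,"ty":-0.0465,"tz":0},
    {"tx":0.041,"ty":-0.0465,"tz":0},
    {"tx":0.041,"ty":-0.0465,"tz":0},
    {"tx":0.041,"ty":-0.0465,"tz":0},
    {"tx":0.041,"ty":-0.0465,"tz":0},
    {"tx":0.041,"ty":-0.0465,"tz":0}
  ],
  "hand": 0.062
}}

```text
schema error: expected keys tx, ty, tz, turn
```

Call:
{"fn": "play_rows", "kwargs": {
  "series": [
    {"tx":0.041,"ty":-0.0465,"tz":0},
    {"tx":0.041,"ty":-0.0465,"tz":0},
    {"tx":0.041,"ty":-0.0465,"tz":0},
    {"tx":0.041,"ty":-0.0465,"tz":0},
    {"tx":0.041,"ty":-0.0465,"tz":0},
    {"tx":0.041,"ty":-0.0465,"tz":0},
    {"tx":0.041,"ty":-0.0465,"tz":0},
    {"tx":0.041,"ty":-0.0465,"tz":0}
  ]
}}

```text
schema error: expected keys tx, ty, tz, turn
```

Call:
{"fn": "play_rows", "kwargs": {
  "series": [
    {"turn":10},
    {"turn":10},
    {"turn":10},
    {"turn":7},
    {"turn":0},
    {"turn":0}
  ]
}}

```text
schema error: expected keys tx, ty, tz, turn
```

```bash
cat >> h.py <<'E'
def wrist(name):
    from station import status,eyes
    s=status.state();c=eyes.read_camera("wrist");M=c["mount"];R=s["tcp_rot"]
    # world->camera: X = R(Mr p+Mt)+pos
    Rc=R@M[:3,:3];tc=R@M[:3,3]+s["tool_pos"]
    c["R"]=Rc.T;c["t"]=-Rc.T@tc
    cv2.imwrite(name,c["color"]);return s,c
E
python3 - <<'E'
from h import *
s,c=wrist("pics/w1.png");P=cloud(c);im=c["color"].astype(int)
print(s["time_s"],s["tool_pos"],s["tcp_rot"],s["qpos"],s["gripper_width"]);print(c["mount"])
pickle.dump((s,c),open("w1.pkl","wb"))
print(pix(c,[[.5565,.3639,.0735]]))
E
```

```text
0.1 [ 0.3005892  -0.60394337  0.23055201] [[ 8.95234941e-01  4.45593903e-01 -6.88594309e-04]
 [ 4.45594431e-01 -8.95234081e-01  1.24247003e-03]
 [-6.28160232e-05 -1.41913637e-03 -9.99998991e-01]] [58.73951155 33.02632742  1.42371609 82.38075484 -0.86001719 64.68487956
 -3.23650305] 0.9996691990227636
[[-6.91831534e-04 -9.64160896e-01 -2.65317335e-01  6.63940357e-02]
 [ 9.99999164e-01 -3.77120664e-04 -1.23710710e-03  3.34423288e-04]
 [ 1.09271364e-03 -2.65317969e-01  9.64160351e-01 -1.43479350e-01]
 [ 0.00000000e+00  0.00000000e+00  0.00000000e+00  1.00000000e+00]]
[[-1387.23538428 -1237.88832694]]
```

View pics/w1.png

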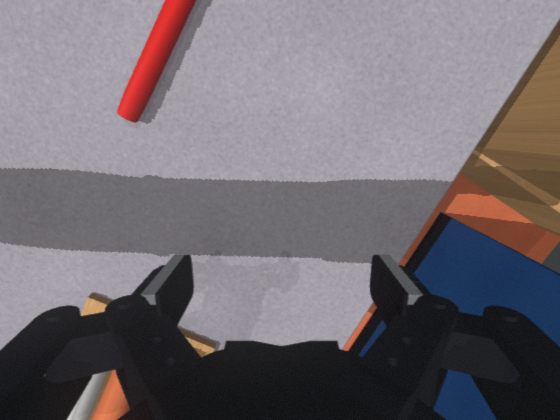

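The moves were refused because every row needs all four keys. This picture still shows the start view, with the hammer handle at (130,110) and the open fingers at the bottom. I'm resending with all four.

Call:
{"fn": "play_rows", "kwargs": {
  "series": [
    {"tx":0.041,"ty":-0.0465,"tz":0,"turn":0},
    {"tx":0.041,"ty":-0.0465,"tz":0,"turn":0},
    {"tx":0.041,"ty":-0.0465,"tz":0,"turn":0},
    {"tx":0.041,"ty":-0.0465,"tz":0,"turn":0},
    {"tx":0.041,"ty":-0.0465,"tz":0,"turn":0},
    {"tx":0.041,"ty":-0.0465,"tz":0,"turn":0},
    {"tx":0.041,"ty":-0.0465,"tz":0,"turn":0},
    {"tx":0.041,"ty":-0.0465,"tz":0,"turn":0}
  ],
  "hand": 0.062
}}

```text
time_s: 1.15
tool_pos: [0.4289, -0.1232, 0.2314]
tcp_rot: [[0.895, 0.445, 0.0], [0.445, -0.895, -0.0], [0.0, 0.0, -1.0]]
ft_force: [1.2, 0.2, 0.1]
gripper_width: 0.727
grip_force: 0.0
```

Call:
{"fn": "play_rows", "kwargs": {
  "series": [
    {"tx":0.041,"ty":-0.0465,"tz":0,"turn":0},
    {"tx":0.041,"ty":-0.0465,"tz":0,"turn":0},
    {"tx":0.041,"ty":-0.0465,"tz":0,"turn":0},
    {"tx":0.041,"ty":-0.0465,"tz":0,"turn":0},
    {"tx":0.041,"ty":-0.0465,"tz":0,"turn":0},
    {"tx":0.041,"ty":-0.0465,"tz":0,"turn":0},
    {"tx":0.02,"ty":-0.023,"tz":0,"turn":0},
    {"tx":0,"ty":0,"tz":0,"turn":10}
  ]
}}

```text
time_s: 2.15
tool_pos: [0.5318, 0.2671, 0.2305]
tcp_rot: [[0.959, 0.284, -0.001], [0.284, -0.959, 0.001], [-0.001, -0.002, -1.0]]
ft_force: [-0.0, -0.6, 0.5]
gripper_width: 0.728
grip_force: 0.0
```

Call:
{"fn": "play_rows", "kwargs": {
  "series": [
    {"tx":0,"ty":0,"tz":0,"turn":10},
    {"tx":0,"ty":0,"tz":0,"turn":10},
    {"tx":0,"ty":0,"tz":0,"turn":8},
    {"tx":0,"ty":0,"tz":0,"turn":0},
    {"tx":0,"ty":0,"tz":0,"turn":0}
  ]
}}

```text
time_s: 2.78
tool_pos: [0.5321, 0.2638, 0.2312]
tcp_rot: [[0.98, -0.197, -0.0], [-0.197, -0.98, -0.0], [-0.0, 0.0, -1.0]]
ft_force: [-0.8, 0.3, 1.0]
gripper_width: 0.721
grip_force: 0.0
```

```bash
python3 - <<'E'
from h import *
s,c=wrist("pics/w2.png");P=cloud(c);im=c["color"].astype(int)
print(s["time_s"],s["tool_pos"],s["tcp_rot"],s["qpos"],s["gripper_width"])
pickle.dump((s,c),open("w2.pkl","wb"))
print(pix(c,[[.5565,.3639,.0735]]))
E
```

```text
2.775 [0.53214143 0.26375446 0.23118998] [[ 9.80421788e-01 -1.96908788e-01 -2.15372677e-04]
 [-1.96908823e-01 -9.80421792e-01 -1.56020785e-04]
 [-1.80434203e-04  1.95374957e-04 -9.99999965e-01]] [ -28.537083     25.97741805   -3.57356038   95.0664526     1.82598811
   59.02805867 -134.04698238] 0.7209893206842091
[[181.17326445 189.34133913]]
```

View pics/w2.png

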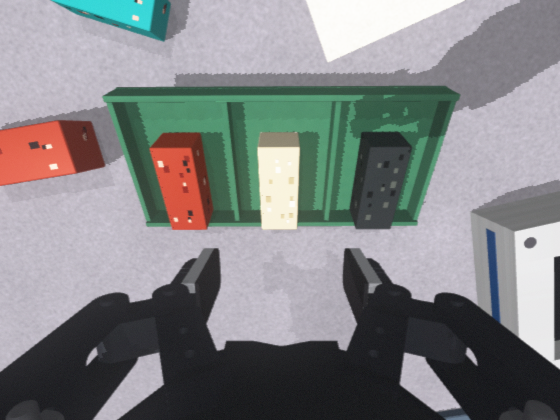

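The wrist view shows the red block at about (182,182), aligned with the image, with the pale block at (280,180) and the dark block at (383,180). I'll fit the red block's top face.

```bash
cat >> h.py <<'E'
def redtop(c,u0,u1,v0,v1):
    P=cloud(c);im=c["color"].astype(int)
    m=np.zeros(P.shape[:2],np.uint8);m[v0:v1,u0:u1]=((im[...,2]>1.4*im[...,1])&(im[...,2]>60))[v0:v1,u0:u1]*255
    m=cv2.morphologyEx(m,cv2.MORPH_CLOSE,np.ones((9,9)))
    q=P[m>0];q=q[c["range_z"][m>0]>0]
    rng=np.random.default_rng(0);best=0
    for _ in range(300):
        a=q[rng.choice(len(q),3)];n=np.cross(a[1]-a[0],a[2]-a[0]);l=np.linalg.norm(n)
        if l<1e-6 or abs(n[2]/l)<.85: continue
        n/=l;k=abs((q-a[0])@n)<.002
        if k.sum()>best:best=k.sum();K=k
    t=q[K];n=np.linalg.svd(t-t.mean(0),full_matrices=False)[2][2];n*=np.sign(n[2])
    x=np.array([1,0,0])-n[0]*n;x/=np.linalg.norm(x);y=np.cross(n,x)
    r=cv2.minAreaRect(np.c_[(t-t.mean(0))@x,(t-t.mean(0))@y].astype(np.float32))
    ctr=t.mean(0)+r[0][0]*x+r[0][1]*y
    b=cv2.boxPoints(r);e=max([b[1]-b[0],b[2]-b[1]],key=np.linalg.norm);L=e[0]*x+e[1]*y;L*=np.sign(L[0])
    return ctr,n,r,np.degrees(np.arctan2(L[1],L[0])),len(t),len(q)
E
python3 - <<'E'
from h import *
s,c=pickle.load(open("w2.pkl","rb"))
ctr,n,*o=redtop(c,140,225,120,240);print(ctr,n,o)
d=pickle.load(open("d0.pkl","rb"));print(redtop(d["top"],155,182,180,228))
print(s["tcp_rot"].T@(ctr-s["tool_pos"]))
E
```

```text
[0.5540876  0.36496583 0.07447141] [-0.33601538  0.06145192  0.93984963] [((-0.004828553646802902, 0.00147327221930027), (0.04040500894188881, 0.10005993396043777), 78.2944564819336), np.float64(-11.102406220314293), 3237, 4584]
(array([0.55579409, 0.36382211, 0.07410098]), array([-0.33705021,  0.07339751,  0.93862131]), ((0.0007893145084381104, -0.0008555948734283447), (0.04035263508558273, 0.09920871257781982), 78.05101776123047), np.float64(-11.099621110059005), 204, 463)
[ 0.00161537 -0.10358185  0.15669805]
```

Call:
{"fn": "play_rows", "kwargs": {
  "series": [
    {"tx":0.003,"ty":-0.052,"tz":0,"turn":0},
    {"tx":0.003,"ty":-0.052,"tz":0,"turn":0},
    {"tx":0,"ty":0,"tz":0.05,"turn":0},
    {"tx":0,"ty":0,"tz":0.05,"turn":0},
    {"tx":0,"ty":0,"tz":0.035,"turn":0},
    {"tx":0,"ty":0,"tz":0,"turn":0}
  ]
}}

```text
time_s: 3.58
tool_pos: [0.5574, 0.3633, 0.0936]
tcp_rot: [[0.98, -0.199, -0.005], [-0.199, -0.98, -0.003], [-0.004, 0.004, -1.0]]
ft_force: [-0.2, -0.2, 1.0]
gripper_width: 0.73
grip_force: 0.0
```

Call:
{"fn": "play_rows", "kwargs": {
  "series": [
    {"tx":0,"ty":0,"tz":0.02,"turn":0},
    {"tx":0,"ty":0,"tz":0.015,"turn":0},
    {"tx":0,"ty":0,"tz":0.01,"turn":0},
    {"tx":0,"ty":0,"tz":0,"turn":0}
  ]
}}

```text
time_s: 4.08
tool_pos: [0.5588, 0.3644, 0.0511]
tcp_rot: [[0.98, -0.2, -0.001], [-0.2, -0.98, -0.0], [-0.0, 0.0, -1.0]]
ft_force: [0.5, 0.2, -0.2]
gripper_width: 0.726
grip_force: 0.0
```

Call:
{"fn": "play_rows", "kwargs": {
  "series": [
    {"tx":0,"ty":0,"tz":0,"turn":0},
    {"tx":0,"ty":0,"tz":0,"turn":0},
    {"tx":0,"ty":0,"tz":0,"turn":0},
    {"tx":0,"ty":0,"tz":0,"turn":0},
    {"tx":0,"ty":0,"tz":0,"turn":0},
    {"tx":0,"ty":0,"tz":0,"turn":0}
  ],
  "hand": 0.02
}}

```text
time_s: 4.82
tool_pos: [0.5593, 0.3649, 0.0523]
tcp_rot: [[0.98, -0.2, 0.001], [-0.2, -0.98, 0.001], [0.001, -0.001, -1.0]]
ft_force: [-0.9, -0.8, 6.7]
gripper_width: 0.459
grip_force: 61.9
```

Call:
{"fn": "play_rows", "kwargs": {
  "series": [
    {"tx":0,"ty":0,"tz":-0.01,"turn":0},
    {"tx":0,"ty":0,"tz":-0.02,"turn":0},
    {"tx":0,"ty":0,"tz":-0.03,"turn":0},
    {"tx":0,"ty":0,"tz":-0.04,"turn":0},
    {"tx":0,"ty":0,"tz":-0.04,"turn":0},
    {"tx":0,"ty":0,"tz":-0.02,"turn":0},
    {"tx":0,"ty":0,"tz":0,"turn":0}
  ]
}}

```text
time_s: 5.7
tool_pos: [0.5594, 0.3647, 0.213]
tcp_rot: [[0.98, -0.2, 0.002], [-0.2, -0.98, 0.002], [0.002, -0.002, -1.0]]
ft_force: [-0.5, 0.6, -4.3]
gripper_width: 0.453
grip_force: 61.1
```

```bash
python3 - <<'E'
from h import *
s,c=wrist("pics/w3.png")
print(s["tool_pos"],s["ft_force"],s["grip_force"])
E
```

```text
[0.55941687 0.3647006  0.21303221] [-0.46972292  0.60665997 -4.28696879] 61.06458306312561
```

View pics/w3.png

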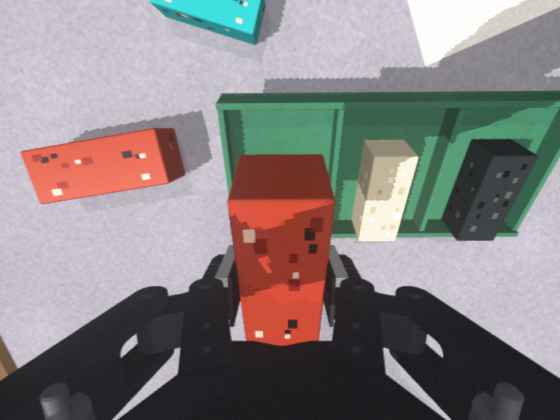

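The block is held, still tilted, at (285,250). The other two haven't moved. I'm taking it to the free table area at about (0.545, -0.06) to lay it flat there.

Call:
{"fn": "play_rows", "kwargs": {
  "series": [
    {"tx":0.005,"ty":0.03,"tz":0,"turn":0},
    {"tx":0.0095,"ty":0.0556,"tz":0,"turn":0},
    {"tx":0.0095,"ty":0.0556,"tz":0,"turn":0},
    {"tx":0.0095,"ty":0.0556,"tz":0,"turn":0},
    {"tx":0.0095,"ty":0.0556,"tz":0,"turn":0},
    {"tx":0.0095,"ty":0.0556,"tz":0,"turn":0},
    {"tx":0.0095,"ty":0.0556,"tz":0,"turn":0},
    {"tx":0.0095,"ty":0.0556,"tz":0,"turn":0}
  ]
}}

```text
time_s: 6.75
tool_pos: [0.5439, -0.0623, 0.2099]
tcp_rot: [[0.98, -0.2, -0.002], [-0.2, -0.98, 0.0], [-0.002, 0.0, -1.0]]
ft_force: [0.7, -0.3, -3.4]
gripper_width: 0.456
grip_force: 61.3
```

Call:
{"fn": "play_rows", "kwargs": {
  "series": [
    {"tx":0,"ty":0,"tz":0,"turn":-9},
    {"tx":0,"ty":0,"tz":0.03,"turn":-9},
    {"tx":0,"ty":0,"tz":0.05,"turn":0},
    {"tx":0,"ty":0,"tz":0.05,"turn":0},
    {"tx":0,"ty":0,"tz":0.03,"turn":0},
    {"tx":0,"ty":0,"tz":0.01,"turn":0},
    {"tx":0,"ty":0,"tz":0,"turn":0}
  ]
}}

```text
time_s: 7.62
tool_pos: [0.5446, -0.0605, 0.0408]
tcp_rot: [[0.994, 0.113, -0.002], [0.113, -0.994, 0.0], [-0.002, -0.0, -1.0]]
ft_force: [0.2, 0.0, -3.6]
gripper_width: 0.455
grip_force: 61.4
```

Call:
{"fn": "play_rows", "kwargs": {
  "series": [
    {"tx":0,"ty":0,"tz":0.004,"turn":0},
    {"tx":0,"ty":0,"tz":0.004,"turn":0},
    {"tx":0,"ty":0,"tz":0.003,"turn":0},
    {"tx":0,"ty":0,"tz":0,"turn":0}
  ]
}}

```text
time_s: 8.12
tool_pos: [0.5474, -0.0606, 0.0319]
tcp_rot: [[0.994, 0.113, 0.005], [0.113, -0.994, -0.0], [0.005, 0.001, -1.0]]
ft_force: [2.5, 0.1, 6.7]
gripper_width: 0.455
grip_force: 63.2
```

Call:
{"fn": "play_rows", "kwargs": {
  "series": [
    {"tx":0,"ty":0,"tz":0.003,"turn":0},
    {"tx":0,"ty":0,"tz":0,"turn":0}
  ]
}}

```text
time_s: 8.38
tool_pos: [0.5496, -0.0603, 0.0297]
tcp_rot: [[0.994, 0.113, 0.009], [0.113, -0.994, 0.0], [0.009, 0.001, -1.0]]
ft_force: [5.4, 1.3, 11.1]
gripper_width: 0.452
grip_force: 64.0
```

Call:
{"fn": "play_rows", "kwargs": {
  "series": [
    {"tx":0,"ty":0,"tz":0.003,"turn":0},
    {"tx":0,"ty":0,"tz":0.003,"turn":0},
    {"tx":0,"ty":0,"tz":0,"turn":0}
  ]
}}

```text
time_s: 8.75
tool_pos: [0.5525, -0.0601, 0.0248]
tcp_rot: [[0.993, 0.113, 0.015], [0.113, -0.994, 0.0], [0.015, 0.001, -1.0]]
ft_force: [10.2, 1.6, 17.3]
gripper_width: 0.453
grip_force: 65.5
```

Call:
{"fn": "play_rows", "kwargs": {
  "series": [
    {"tx":0,"ty":0,"tz":0.003,"turn":0},
    {"tx":0,"ty":0,"tz":0.002,"turn":0},
    {"tx":0,"ty":0,"tz":0,"turn":0}
  ]
}}

```text
time_s: 9.12
tool_pos: [0.5516, -0.0602, 0.0194]
tcp_rot: [[0.994, 0.113, 0.013], [0.113, -0.994, 0.0], [0.013, 0.001, -1.0]]
ft_force: [8.9, 0.8, 14.6]
gripper_width: 0.455
grip_force: 66.4
```

Call:
{"fn": "play_rows", "kwargs": {
  "series": [
    {"tx":0,"ty":0,"tz":0,"turn":0},
    {"tx":0,"ty":0,"tz":0,"turn":0},
    {"tx":0,"ty":0,"tz":0,"turn":0},
    {"tx":0,"ty":0,"tz":-0.04,"turn":0},
    {"tx":0,"ty":0,"tz":-0.05,"turn":0},
    {"tx":-0.05,"ty":0,"tz":-0.05,"turn":0},
    {"tx":0,"ty":0,"tz":0,"turn":0}
  ],
  "hand": 0.062
}}

```text
time_s: 10.0
tool_pos: [0.4998, -0.0664, 0.1533]
tcp_rot: [[0.994, 0.111, 0.003], [0.111, -0.994, -0.001], [0.003, 0.001, -1.0]]
ft_force: [1.7, -0.6, 0.2]
gripper_width: 0.721
grip_force: 0.0
```

```bash
python3 - <<'E'
from h import *
s,c=wrist("pics/w4.png");pickle.dump((s,c),open("w4.pkl","wb"))
print(s["tool_pos"],s["tcp_rot"])
ctr,n,*o=redtop(c,150,420,60,380);print(ctr,n,o)
print(s["tcp_rot"].T@(ctr-s["tool_pos"]))
E
```

```text
[ 0.49976983 -0.06641398  0.1533061 ] [[ 9.93801072e-01  1.11139291e-01  2.73647097e-03]
 [ 1.11142176e-01 -9.93804085e-01 -9.25573713e-04]
 [ 2.61664842e-03  1.22397349e-03 -9.99995828e-01]]
[ 0.54959342 -0.06069086  0.04088553] [-1.23158184e-03  8.41717889e-04  9.99998887e-01] [((-0.0024724267423152924, -0.0003054179251194), (0.09815410524606705, 0.03982922062277794), 6.544649600982666), np.float64(6.544711155111995), 5515, 5622]
[ 0.04985665 -0.00028789  0.11255114]
```

View pics/w4.png

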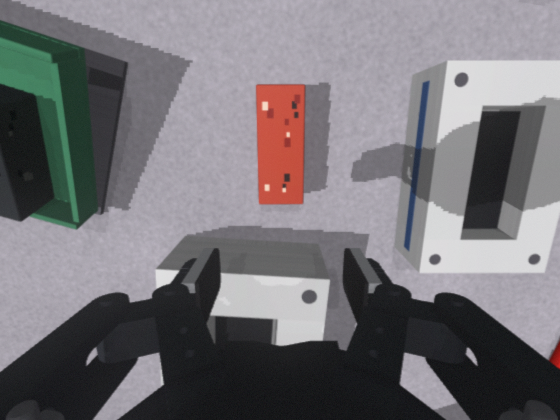

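The block lies flat at (281,145), and its yaw already matches the holder's. I'll hop over the holder at (490,165) for a close measurement before regrasping.

Call:
{"fn": "play_rows", "kwargs": {
  "series": [
    {"tx":-0.004,"ty":0.058,"tz":-0.005,"turn":0},
    {"tx":-0.004,"ty":0.058,"tz":-0.005,"turn":0},
    {"tx":-0.004,"ty":0.058,"tz":-0.01,"turn":0},
    {"tx":0,"ty":0,"tz":0,"turn":0},
    {"tx":0,"ty":0,"tz":0,"turn":0}
  ]
}}

```text
time_s: 10.68
tool_pos: [0.5088, -0.2392, 0.1691]
tcp_rot: [[0.994, 0.112, -0.002], [0.112, -0.994, 0.001], [-0.001, -0.002, -1.0]]
ft_force: [-1.0, -0.4, 0.7]
gripper_width: 0.725
grip_force: 0.0
```

```bash
python3 - <<'E'
from h import *
s,c=wrist("pics/w5.png");pickle.dump((s,c),open("w5.pkl","wb"))
print(s["tool_pos"],s["tcp_rot"][:2,0])
P=cloud(c);X0=np.array([.5494,-.2388])
m=(np.abs(P[...,2]-.060)<.005)&(np.linalg.norm(P[...,:2]-X0,axis=2)<.12)&(c["range_z"]>0)
q=P[m];print(q[:,2].mean(),cv2.minAreaRect(q[:,:2].astype(np.float32)))
m8=cv2.morphologyEx(m.astype(np.uint8),cv2.MORPH_OPEN,np.ones((3,3)))
cs,h=cv2.findContours(m8,cv2.RETR_CCOMP,cv2.CHAIN_APPROX_NONE)
def top(uv,z=.06):   # pixel -> plane z
    r=np.c_[(uv-[c["K"][0,2],c["K"][1,2]])/[c["K"][0,0],c["K"][1,1]],np.ones(len(uv))]@c["R"]
    o=-c["R"].T@c["t"];return (o+r*((z-o[2])/r[:,2:]))[:,:2]
for k,hh in zip(cs,h[0]):
    if cv2.contourArea(k)>1500:
        print(hh[3]>=0,cv2.boundingRect(k),cv2.minAreaRect(top(k[:,0].astype(float)).astype(np.float32)))
pm=(np.linalg.norm(P[...,:2]-X0,axis=2)<.015);print('plate z',np.median(P[pm][:,2]))
print(pix(c,[[.5494,-.2388,.06]]))
E
```

```text
[ 0.50875674 -0.2392254   0.16914221] [0.9936763  0.11227287]
0.060814378229503 ((0.5469151735305786, -0.23838195204734802), (0.17043375968933105, 0.1104789599776268), 6.398722171783447)
False (214, 50, 144, 205) ((0.5470755696296692, -0.23835286498069763), (0.1698986142873764, 0.11036733537912369), 6.422647953033447)
True (255, 91, 62, 131) ((0.5482390522956848, -0.23817017674446106), (0.1084718406200409, 0.04891131818294525), 6.296536445617676)
plate z 0.04098342229158877
[[286.02038622 158.52262281]]
```

View pics/w5.png

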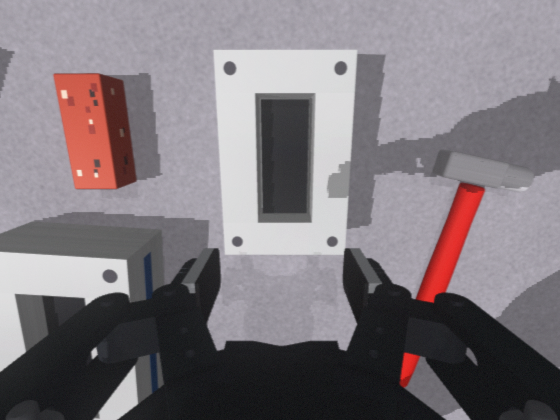

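The holder's recess is centred at (286,157) in the picture, mouth centre (0.5477, -0.2383), yaw 6.35, plate about 19 mm down. The hammer is well clear at the right. Next I regrasp the flat block, about 16 mm deep.

Call:
{"fn": "play_rows", "kwargs": {
  "series": [
    {"tx":0.02,"ty":-0.0576,"tz":0,"turn":0},
    {"tx":0.02,"ty":-0.0576,"tz":0,"turn":0},
    {"tx":0.0206,"ty":-0.0576,"tz":0,"turn":0},
    {"tx":0,"ty":0,"tz":0.05,"turn":0},
    {"tx":0,"ty":0,"tz":0.05,"turn":0},
    {"tx":0,"ty":0,"tz":0.02,"turn":0},
    {"tx":0,"ty":0,"tz":0,"turn":0}
  ]
}}

```text
time_s: 11.6
tool_pos: [0.5482, -0.0593, 0.0488]
tcp_rot: [[0.993, 0.115, -0.004], [0.115, -0.993, 0.001], [-0.004, -0.001, -1.0]]
ft_force: [-0.7, -0.3, -0.3]
gripper_width: 0.727
grip_force: 0.0
```

Call:
{"fn": "play_rows", "kwargs": {
  "series": [
    {"tx":0,"ty":0,"tz":0.012,"turn":0},
    {"tx":0,"ty":0,"tz":0.012,"turn":0},
    {"tx":0,"ty":0,"tz":0,"turn":0},
    {"tx":0,"ty":0,"tz":0,"turn":0}
  ]
}}

```text
time_s: 12.1
tool_pos: [0.5498, -0.0613, 0.0267]
tcp_rot: [[0.994, 0.112, 0.0], [0.112, -0.994, 0.0], [0.0, 0.0, -1.0]]
ft_force: [0.3, 0.4, 1.2]
gripper_width: 0.726
grip_force: 0.0
```

Call:
{"fn": "play_rows", "kwargs": {
  "series": [
    {"tx":0,"ty":0,"tz":0.003,"turn":0},
    {"tx":0,"ty":0,"tz":0,"turn":0},
    {"tx":0,"ty":0,"tz":0,"turn":0},
    {"tx":0,"ty":0,"tz":0,"turn":0},
    {"tx":0,"ty":0,"tz":0,"turn":0},
    {"tx":0,"ty":0,"tz":0,"turn":0},
    {"tx":0,"ty":0,"tz":0,"turn":0}
  ],
  "hand": 0.02
}}

```text
time_s: 12.98
tool_pos: [0.5499, -0.0613, 0.0238]
tcp_rot: [[0.994, 0.112, 0.001], [0.112, -0.994, -0.0], [0.001, 0.0, -1.0]]
ft_force: [-0.9, -0.3, 5.6]
gripper_width: 0.451
grip_force: 61.4
```

Call:
{"fn": "play_rows", "kwargs": {
  "series": [
    {"tx":0,"ty":0,"tz":-0.02,"turn":0},
    {"tx":0,"ty":0,"tz":-0.04,"turn":0},
    {"tx":0,"ty":0,"tz":-0.05,"turn":0},
    {"tx":0,"ty":0,"tz":0,"turn":0},
    {"tx":0,"ty":0,"tz":0,"turn":0}
  ]
}}

```text
time_s: 13.6
tool_pos: [0.5488, -0.0613, 0.1325]
tcp_rot: [[0.994, 0.112, -0.002], [0.112, -0.994, 0.0], [-0.002, -0.0, -1.0]]
ft_force: [-0.1, 0.3, -4.7]
gripper_width: 0.45
grip_force: 61.6
```

```bash
python3 - <<'E'
from h import *
s,c=wrist("pics/w6.png");pickle.dump((s,c),open("w6.pkl","wb"))
print(s["tool_pos"],s["tcp_rot"],s["ft_force"],s["gripper_width"])
ctr,n,*o=redtop(c,200,360,80,400);print(ctr,n,o)
E
```

```text
[ 0.54875939 -0.06129478  0.13253152] [[ 9.93654723e-01  1.12462887e-01 -1.54596244e-03]
 [ 1.12463069e-01 -9.93655905e-01  3.06738827e-05]
 [-1.53270503e-03 -2.04342928e-04 -9.99998805e-01]] [-0.05849642  0.32714848 -4.74911231] 0.4496886125675035
[ 0.55309485 -0.06117089  0.14951458] [1.81169130e-03 4.93854937e-05 9.99998358e-01] [((-0.004786211997270584, -0.00031369738280773163), (0.09035120159387589, 0.04003888741135597), 6.626270294189453), np.float64(6.626275232084769), 14624, 15397]
```

View pics/w6.png

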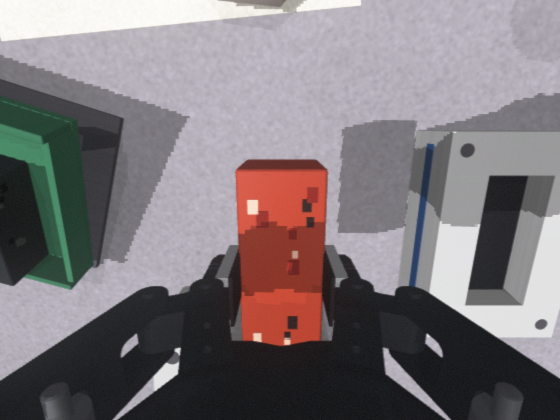

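The block is held level, centred at (282,250), and its centre is within 1 mm of the tool's. I'm moving over the recess.

Call:
{"fn": "play_rows", "kwargs": {
  "series": [
    {"tx":-0.0052,"ty":0.044,"tz":0,"turn":0},
    {"tx":-0.0052,"ty":0.044,"tz":0,"turn":0},
    {"tx":-0.0052,"ty":0.044,"tz":0,"turn":0},
    {"tx":-0.0052,"ty":0.044,"tz":0,"turn":0},
    {"tx":0,"ty":0,"tz":0.02,"turn":0},
    {"tx":0,"ty":0,"tz":0.015,"turn":0},
    {"tx":0,"ty":0,"tz":0,"turn":0},
    {"tx":0,"ty":0,"tz":0,"turn":0}
  ]
}}

```text
time_s: 14.65
tool_pos: [0.549, -0.2377, 0.0984]
tcp_rot: [[0.993, 0.114, -0.0], [0.114, -0.993, 0.0], [-0.0, -0.0, -1.0]]
ft_force: [-0.6, -0.7, -4.0]
gripper_width: 0.451
grip_force: 61.7
```

Call:
{"fn": "play_rows", "kwargs": {
  "series": [
    {"tx":-0.001,"ty":0.0006,"tz":0.005,"turn":0},
    {"tx":0,"ty":0,"tz":0.005,"turn":0},
    {"tx":0,"ty":0,"tz":0.005,"turn":0},
    {"tx":0,"ty":0,"tz":0.005,"turn":0},
    {"tx":0,"ty":0,"tz":0.005,"turn":0},
    {"tx":0,"ty":0,"tz":0,"turn":0}
  ]
}}

```text
time_s: 15.4
tool_pos: [0.5475, -0.2391, 0.073]
tcp_rot: [[0.994, 0.112, -0.001], [0.112, -0.994, 0.0], [-0.001, -0.0, -1.0]]
ft_force: [-0.3, 0.8, -4.0]
gripper_width: 0.453
grip_force: 61.7
```

Call:
{"fn": "play_rows", "kwargs": {
  "series": [
    {"tx":0,"ty":0,"tz":0.003,"turn":0},
    {"tx":0,"ty":0,"tz":0.003,"turn":0},
    {"tx":0,"ty":0,"tz":0.002,"turn":0},
    {"tx":0,"ty":0,"tz":0,"turn":0},
    {"tx":0,"ty":0,"tz":0,"turn":0}
  ]
}}

```text
time_s: 16.02
tool_pos: [0.5479, -0.2392, 0.0655]
tcp_rot: [[0.994, 0.112, 0.0], [0.112, -0.994, 0.0], [0.0, 0.0, -1.0]]
ft_force: [0.1, -0.5, -3.6]
gripper_width: 0.451
grip_force: 61.7
```

Call:
{"fn": "play_rows", "kwargs": {
  "series": [
    {"tx":0,"ty":0,"tz":0.0015,"turn":0},
    {"tx":0,"ty":0,"tz":0,"turn":0},
    {"tx":0,"ty":0,"tz":0,"turn":0}
  ]
}}

```text
time_s: 16.4
tool_pos: [0.5478, -0.2392, 0.064]
tcp_rot: [[0.994, 0.112, -0.0], [0.112, -0.994, 0.0], [-0.0, -0.0, -1.0]]
ft_force: [-0.4, 0.8, -4.2]
gripper_width: 0.452
grip_force: 61.9
```

Call:
{"fn": "play_rows", "kwargs": {
  "series": [
    {"tx":0,"ty":0,"tz":0.0015,"turn":0},
    {"tx":0,"ty":0,"tz":0,"turn":0}
  ]
}}

```text
time_s: 16.65
tool_pos: [0.5479, -0.2392, 0.063]
tcp_rot: [[0.994, 0.112, 0.0], [0.112, -0.994, -0.0], [0.0, 0.0, -1.0]]
ft_force: [-2.6, 0.1, 3.3]
gripper_width: 0.452
grip_force: 62.7
```

Call:
{"fn": "play_rows", "kwargs": {
  "series": [
    {"tx":0,"ty":0,"tz":0,"turn":0},
    {"tx":0,"ty":0,"tz":0,"turn":0},
    {"tx":0,"ty":0,"tz":0,"turn":0},
    {"tx":0,"ty":0,"tz":-0.02,"turn":0},
    {"tx":0,"ty":0,"tz":-0.03,"turn":0},
    {"tx":0,"ty":0,"tz":0,"turn":0}
  ],
  "hand": 0.06
}}

```text
time_s: 17.4
tool_pos: [0.5492, -0.2397, 0.1146]
tcp_rot: [[0.994, 0.112, 0.004], [0.112, -0.994, -0.001], [0.004, 0.002, -1.0]]
ft_force: [-0.3, -0.3, -0.2]
gripper_width: 0.703
grip_force: 0.0
```

Call:
{"fn": "play_rows", "kwargs": {
  "series": [
    {"tx":0,"ty":0,"tz":0,"turn":0},
    {"tx":0,"ty":0,"tz":0,"turn":0},
    {"tx":0,"ty":0,"tz":0,"turn":0},
    {"tx":0,"ty":0,"tz":0,"turn":0},
    {"tx":0,"ty":0,"tz":0,"turn":0},
    {"tx":0,"ty":0,"tz":0,"turn":0}
  ],
  "hand": 0.0
}}

```text
time_s: 18.15
tool_pos: [0.5478, -0.2392, 0.1125]
tcp_rot: [[0.994, 0.113, -0.0], [0.113, -0.994, 0.0], [-0.0, -0.0, -1.0]]
ft_force: [-0.4, -0.0, 0.4]
gripper_width: 0.003
grip_force: 0.0
```

```bash
python3 - <<'E'
from h import *
s,c=wrist("pics/w7.png");pickle.dump((s,c),open("w7.pkl","wb"))
print(s["tool_pos"],s["ft_force"],s["gripper_width"])
ctr,n,*o=redtop(c,180,380,60,400);print(ctr,n,o)
E
```

```text
[ 0.54783791 -0.23919773  0.11245237] [-0.44025842 -0.0214683   0.36937843] 0.0026429218368275273
[ 0.56265822 -0.23801347  0.07989339] [-9.15939842e-04 -8.15983652e-04  9.99999248e-01] [((-0.006390564143657684, -0.0007575657218694687), (0.06912253797054291, 0.039903976023197174), 6.529430866241455), np.float64(6.529388430463479), 5965, 6393]
```

View pics/w7.png

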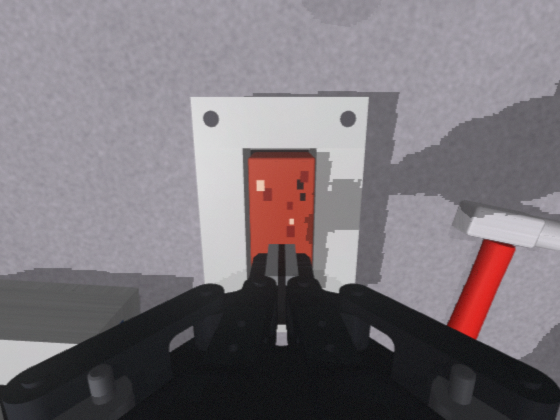

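The block sits level on the plate in the recess, with its top at 0.080 m; in the picture it runs from (250,150) to (314,250), under the closed fingers. That was the 11th picture viewed, one over the limit, so I'll work by numbers only from here. Next I press with the closed fingers.

Call:
{"fn": "play_rows", "kwargs": {
  "series": [
    {"tx":0,"ty":-0.001,"tz":0.015,"turn":0},
    {"tx":0,"ty":0,"tz":0.012,"turn":0},
    {"tx":0,"ty":0,"tz":0.004,"turn":0},
    {"tx":0,"ty":0,"tz":0.004,"turn":0},
    {"tx":0,"ty":0,"tz":0.004,"turn":0},
    {"tx":0,"ty":0,"tz":0.004,"turn":0},
    {"tx":0,"ty":0,"tz":0,"turn":0},
    {"tx":0,"ty":0,"tz":0,"turn":0}
  ]
}}

```text
time_s: 19.2
tool_pos: [0.5479, -0.2383, 0.0696]
tcp_rot: [[0.994, 0.112, 0.0], [0.112, -0.994, -0.0], [0.0, 0.0, -1.0]]
ft_force: [-0.7, -0.1, 0.4]
gripper_width: -0.002
grip_force: 0.0
```

Call:
{"fn": "play_rows", "kwargs": {
  "series": [
    {"tx":0,"ty":0,"tz":0.003,"turn":0},
    {"tx":0,"ty":0,"tz":0.003,"turn":0},
    {"tx":0,"ty":0,"tz":0.003,"turn":0},
    {"tx":0,"ty":0,"tz":0,"turn":0},
    {"tx":0,"ty":0,"tz":0,"turn":0}
  ]
}}

```text
time_s: 19.82
tool_pos: [0.548, -0.2383, 0.0607]
tcp_rot: [[0.994, 0.112, 0.001], [0.112, -0.994, -0.0], [0.001, 0.0, -1.0]]
ft_force: [-0.9, -0.5, 1.1]
gripper_width: 0.002
grip_force: 1.4
```

Call:
{"fn": "play_rows", "kwargs": {
  "series": [
    {"tx":0,"ty":0,"tz":0.002,"turn":0},
    {"tx":0,"ty":0,"tz":0.002,"turn":0},
    {"tx":0,"ty":0,"tz":0,"turn":0}
  ]
}}

```text
time_s: 20.2
tool_pos: [0.5483, -0.2385, 0.0597]
tcp_rot: [[0.994, 0.112, 0.002], [0.112, -0.994, -0.001], [0.002, 0.001, -1.0]]
ft_force: [-8.5, 3.6, 37.2]
gripper_width: -0.002
grip_force: 18.8
```

Call:
{"fn": "play_rows", "kwargs": {
  "series": [
    {"tx":0,"ty":0,"tz":0.002,"turn":0},
    {"tx":0,"ty":0,"tz":0,"turn":0}
  ]
}}

```text
time_s: 20.45
tool_pos: [0.5485, -0.2386, 0.0595]
tcp_rot: [[0.994, 0.112, 0.003], [0.112, -0.994, -0.002], [0.003, 0.002, -1.0]]
ft_force: [-14.0, 7.1, 57.2]
gripper_width: -0.001
grip_force: 28.7
```

The stop is reached at 0.0595 m. I'll retreat and check by numbers.

Call:
{"fn": "play_rows", "kwargs": {
  "series": [
    {"tx":0,"ty":0,"tz":-0.006,"turn":0},
    {"tx":0,"ty":0,"tz":-0.02,"turn":0},
    {"tx":0,"ty":0,"tz":-0.05,"turn":0},
    {"tx":-0.04,"ty":0,"tz":-0.03,"turn":0},
    {"tx":0,"ty":0,"tz":0,"turn":0},
    {"tx":0,"ty":0,"tz":0,"turn":0}
  ]
}}

```text
time_s: 21.2
tool_pos: [0.5082, -0.2425, 0.1602]
tcp_rot: [[0.994, 0.112, 0.0], [0.112, -0.994, 0.0], [0.0, -0.0, -1.0]]
ft_force: [0.4, 0.2, -1.1]
gripper_width: 0.004
grip_force: 0.0
```

```bash
python3 - <<'E'
from h import *
s,c=wrist("pics/w8.png")
print(s["time_s"],s["tool_pos"],s["ft_force"])
u,v=pix(c,[[.5477,-.2383,.06]])[0].astype(int);print(u,v)
ctr,n,*o=redtop(c,u-60,u+60,max(v-90,0),v+90);print(ctr,n,o)
P=cloud(c);D=np.linalg.norm(P[...,:2]-[.5477,-.2383],axis=2)
m=(abs(P[...,2]-.06)<.006)&(D<.11)&(c["color"].min(2)>110);print('holder z',np.median(P[m][:,2]),m.sum())
from station import eyes
t=eyes.read_camera("top");d=pickle.load(open("d0.pkl","rb"))["top"]
df=(cv2.absdiff(t["color"],d["color"]).max(2)>60).astype(np.uint8)
for nm,(a,b,e,f) in dict(hammer=(400,440,200,296),beaker=(355,388,122,155),rock=(270,316,128,166),pale=(190,212,190,230),dark=(226,246,197,237)).items():
    print(nm,df[e:f,a:b].sum())
E
```

```text
21.2 [ 0.50817088 -0.24252715  0.1601775 ] [ 0.42367838  0.15648097 -1.07222092]
281 160
[ 0.5473341  -0.23960485  0.06077736] [-1.29652362e-03 -2.62058834e-04  9.99999125e-01] [((-0.002715587615966797, -0.0002642236649990082), (0.09872469305992126, 0.039770305156707764), 6.4093427658081055), np.float64(6.409329317366231), 5964, 6052]
holder z 0.060850309373372755 20454
hammer 3216
beaker 0
rock 0
pale 0
dark 0
```

The block is flush, at 60.8 mm against the holder's 60.9 mm, and level. The hammer region differs only because the arm now covers it: the hammer was never approached and looked undisturbed in the last picture. I'm handing in.

```bash
python3 -c "
from station import finish_job
print(finish_job())"
```

```text
the job is handed in; nothing more can be done
None
```

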